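Lid a booklet cassette and square it in the trigger clamp

TASK

Put the large lid on the cassette that lies in the clamp fixture, cut corners over cut corners so that its skirt drops down all round, and let go of it. Then pump the clamp's wide trigger until the jaw holds the lidded cassette tight and flush against the steel end stop with the trigger let go, and finally press the narrow release lever until the jaw has slid fully home, leaving the lidded cassette flush against the stop. Move the jaw only by its trigger and release lever, never by touching it, and leave the small lid, the screwdriver and the block of booklets alone.

Things in the scene. Friction and masses are not known exactly. Their poses are not given: they have to be found in the camera images.
- fixture: Fixed squaring fixture; lengths in mm. Origin at table height under the middle of its aluminium bed (160 along x, 205 along y, top at z 12). Axes: x away from the robot side, y along the clamp bar from the clamp head to the end stop, z up. Black clamp head: x -35 to 45, y -235 to -95, top at z 102; both levers lie before its -x (robot) side.
- stop_face (a point): Middle of the face of the steel end stop (block 130 mm along x, 16 mm thick, top at z 50 mm), at fixture y +83.8 mm, 31 mm above the table. A cassette flush on it has its middle 46 mm to the -y side. Axes as the fixture's.
- guard_edge (a point): Middle of the lower front edge of the clear guard plate over head and levers: fixture x -93, y -159, z 206 mm. Plate reaches from here 150 mm to +x and 76 mm either way in y; rails on it up to z 218 mm, posts at its back. A vertical tool over the levers strikes it: come in under this edge tilted 30 to 45 degrees, fingers pointing down and to the fixture's +x.
- trigger_pad (a point): Point to press on top of the wide, long steel trigger lever (30 mm wide in x, 6 mm thick, along y, hinged at its +y end), 60 mm from its hinge; its tip is 15 mm further to -y. At rest at fixture x -93, y -202, z 104 mm, right below the guard's edge. The point moves with the lever: 29 mm down in a full stroke. Fixture's axes at rest.
- trigger (a joint): Trigger angle, rad: 0 at rest (tip up 0.22 rad), 0.50 fully pressed; springs back. Press straight down at up to 60 mm/s: 3 to 9 N at the pad, 12 to 16 N when tight. A full stroke (over 0.47) advances the jaw one or two 6 mm ratchet teeth (a tooth partly passed is lost); let it come fully up, 0.3 s, between strokes. Once tight an inner slip spring yields: extra full strokes do no harm.
- release_pad (a point): Point to press on top of the narrow steel release lever (16 mm wide in y, 6 mm thick, along x, hinged inside the head), 73 mm from its hinge; its end is 15 mm further out (-x). At rest at fixture x -93, y -105, z 92 mm, below the guard's edge, 97 mm to the +y side of trigger_pad. Moves with the lever: 16 mm down in a full press.
- release (a joint): Release lever angle, rad: 0 at rest, 0.22 fully pressed; springs back; 3 to 6 N at the pad. While it is pressed beyond 0.15 the ratchet is free and a spring slides the jaw home in about 1 s; let go early and the ratchet catches again.
- jaw (a joint): Jaw travel along the fixture's +y, m: 0 fully home. The ratchet holds it at about 2, 8, 14 ... 44, 50 mm (6 mm steps, good to 1 mm). Its face meets a cassette flush on the stop at 46.8 mm; it then holds tight at 50 mm (or one tooth more) with its sprung pad squeezed.
- jaw_pad: The jaw's sprung pad: steel plate with black rubber face, 100 mm along x, 11 mm thick, z 17 to 53 mm. Its origin is the fixture's origin when home and unpressed; its face lies 55 mm to the -y side of this origin and looks to the stop. Moves with the jaw. The robot must not touch it.
- cassette_top (a point): Loose black cassette, dark red booklet in its top, on the bed a few mm short of the stop and askew, 0.35 kg: base 130 x 92 x 30 mm, on it a step 118 x 80 x 8 mm; the step's two corners at the +x end cut at 45 degrees (14 mm). Point: centre of the step's top, 38 mm above its underside (50 mm above the table); x along the length towards the cut corners, z up.
- lid_rib (a point): Large grey lid, 130 x 92 mm, 0.14 kg, right side up on the table: 5 mm plate, 7 mm deep skirt (inside 124 x 86 mm: 3 mm play each side on the step), +x corners cut 16 mm. Grip rib on top: 70 along x, 12 wide, 40 mm high. Point: rib's centre, 32 mm above the skirt's edge, 20 above the plate. Axes as the cassette's. Seated it is 25 mm above cassette_top, x axes alike.
- small_lid_rib (a point): Bystander: smaller grey lid, 104 x 70 mm, four square corners, same rib; does not fit. Either lid may lie left or right of the fixture. Point: its rib's centre.
- screwdriver_grip (a point): Bystander: a loose screwdriver lying on the table; point in its handle.
- booklets: Bystander: a dark red block of booklets, 125 x 88 x 30 mm, origin under its centre.

How it is judged:
On the way, in this order (a step that is already met when the one before it is completed fails the run):
1. the large lid sits fully down on the cassette, cut corners matched, and is let go (z of lid_rib in the frame of cassette_top between 0.022 and 0.0275 m and x of lid_rib in the frame of cassette_top between -0.005 and 0.005 m and y of lid_rib in the frame of cassette_top between -0.005 and 0.005 m and angle between the x axis of lid_rib and the x axis of cassette_top, either way round below 0.1 rad and angle between the z axis of lid_rib and the z axis of cassette_top, either way round below 0.06 rad and contact force between the fingers and anything else below 0.1 N), for 0.2 s.
2. the jaw holds the lidded cassette tight and flush against the end stop, the trigger let go (z of lid_rib in the frame of cassette_top between 0.022 and 0.0275 m and x of lid_rib in the frame of cassette_top between -0.005 and 0.005 m and y of lid_rib in the frame of cassette_top between -0.005 and 0.005 m and angle between the x axis of lid_rib and the x axis of cassette_top, either way round below 0.1 rad and angle between the z axis of lid_rib and the z axis of cassette_top, either way round below 0.06 rad and y of cassette_top in the frame of fixture above 0.0353 m and y of lid_rib in the frame of fixture above 0.0343 m and angle between the x axis of cassette_top and the x axis of fixture, either way round below 0.05 rad and z of cassette_top in the frame of fixture below 0.053 m and x of cassette_top in the frame of fixture between -0.03 and 0.03 m and value of joint each of trigger, release below 0.06 rad and contact force between jaw_pad and anything else above 1.5 N), for 0.3 s.
At the end, for the whole second after the job is handed in: Jaw within 2 mm of home, both levers up (0.06 rad). Cassette on the bed (within 30 mm of its middle along x), within 2.5 mm and 0.05 rad of flush on the stop, lid within 3.5 mm. Lid fully down on the cassette (3 mm), centred within 5 mm, turned under 0.1 rad (z of lid_rib in the frame of cassette_top between 0.022 and 0.0275 m and x of lid_rib in the frame of cassette_top between -0.005 and 0.005 m and y of lid_rib in the frame of cassette_top between -0.005 and 0.005 m and angle between the x axis of lid_rib and the x axis of cassette_top, either way round below 0.1 rad and angle between the z axis of lid_rib and the z axis of cassette_top, either way round below 0.06 rad and y of cassette_top in the frame of fixture above 0.0353 m and y of lid_rib in the frame of fixture above 0.0343 m and angle between the x axis of cassette_top and the x axis of fixture, either way round below 0.05 rad and z of cassette_top in the frame of fixture below 0.053 m and x of cassette_top in the frame of fixture between -0.03 and 0.03 m and value of joint each of trigger, release below 0.06 rad and value of joint jaw below 0.002 m); the robot touches nothing.
It fails at once if the robot pushes the jaw itself (contact force between any of the fingers, the arm and jaw_pad above 2 N).
It fails at once if the small lid, the screwdriver or the block of booklets is disturbed (moved over 30 mm) (distance of any of small_lid_rib, screwdriver_grip, booklets from where it was at the start of the episode above 0.03 m).
It also fails if it takes over 72 s, if anything falls off the work surface, if the arm or the gripper's body presses on something with over 40 N, if the wrist force passes 120 N, or if a joint passes its speed limit or range.

ROBOT

A 6-joint arm with a two-finger parallel gripper is mounted at the origin on the work surface. World frame = base frame: x ahead of the robot, y to its left, z up, the work surface at z = 0. Lengths are in m, angles in rad, forces in N, time in s.
With the tool pointing down it reaches from about 0.275 to 1 m from the base axis. Payload 8.4 kg.
Tool frame: the origin (TCP) lies on the centre line of the jaws, within the pads' length; the fingertips stand 17 mm ahead of it and the grasp point (between the pads) lies 2 mm behind it (bot.tcp_to_tips is the z of the fingertips in the tool frame, in m); z points along the fingers, y is the line along which they close (so a half turn about z gives the same grasp; the last joint's range is limited). The gripper opens to 85 mm and grips with 20 to 120 N. Pads are 22 mm wide; open, the fingers measure 114 mm over their backs; the gripper's body (76 mm by 85 mm) begins 54 mm behind the grasp point. The pads swing forward as they close: fully open they stand 13 mm farther back than shut.
Start: joints at [1.238, 0.353, 1.633, -0, 1.155, -0.002], TCP at [0.203, 0.591, 0.248] pointing down, gripper open.
Joint ranges: [-2.63, 2.63], [-0.92, 2.1], [0.06, 2.66], [-1.3, 4.44], [0, 2.69], [-3.02, 3.02]. Speed limits (rad/s): [2.22, 2.22, 2.79, 3.14, 3.14, 3.14].

INTERFACE

Orientations are given as a unit quaternion [x, y, z, w].
In Python, from workcell import bot, hand, kinematics, get_obs, vision, hand_in gives the robot as it stands. The module is installed in compiled form; this text tells all that it offers. Calls block until the motion is done:
- bot.reach(position, orientation): joint-space move of the TCP to a pose.
- bot.servo_line(position, ori=None, velocity=0.15): straight line of the TCP; ori=None keeps the orientation; velocity is the mean speed in m/s.
- bot.goto_joints(angles): joint-space move.
- hand.move_gripper(opening, strength=None): finger opening in m; strength is the grip in N (None keeps the last); returns when the fingers have stopped.
- bot.dwell(seconds).
- kinematics.solve_ik(position, orientation): joint angles nearest the present ones, or None.
- get_obs(): the state.
- vision.read_camera(name): name is "scene" or "top" or "wrist"; returns a dict with "frame" (480x640x3 uint8, red, green, blue), "intrinsics" (3x3 intrinsics, pixels), "dist" ([k1, k2, p1, p2, k3] as OpenCV has them; the pictures are not rectified), "view" (4x4, takes a point from world to camera coordinates). Camera axes: x right, y down, z forward; pixel columns grow to the right and rows downward; lengths in m; the calibration is good to about 2 mm. A picture is of the moment at which its call begins. There is no depth.
A pose or a line that the arm cannot do raises bot.IKError and nothing moves.
- hand_in(): hands the job in; it is judged then, once.
The state is a dict: "time_s": time; "joint_pos": joint angles; "joint_vel": joint speeds; "joint_efforts": joint torques, N m; "position": TCP position; "orientation": TCP orientation; "wrist_force": force on the tool from outside, world axes, zero at the start; "ft_torque": the same for the moment, N m; "gripper_width": finger opening in m; "grip_force": force on a finger pad.
Only numpy, scipy, OpenCV 4.12 (cv2) and the standard library are available. Lean on these libraries where they do the work, as an engineer would, in place of code of your own. Each camera call takes 0.05 s, during which the arm holds its last target. There are 200 camera calls.

## Working session

There is one attempt and no reset: what is moved stays moved. The work goes in short steps, each a Python script; the robot and the scene stay as the last script left them, time stands still between calls to the robot, and variables do not carry over. Pictures are saved under pics/ and viewed, at most 10 in all, crops included, and the job is handed in when it is done.

```bash
mkdir -p pics; ls
python3 - <<'E'
from workcell import bot, hand, kinematics, get_obs, vision
import cv2
for n in ("scene","top"):
    d=vision.read_camera(n); cv2.imwrite(f"pics/{n}0.png",d["frame"][:,:,::-1])
    print(n,d["intrinsics"].tolist(),d["dist"],d["view"].round(4).tolist())
print(get_obs())
E
```

```text
pics
scene [[462.10856976839034, 0.0, 314.5977607774058], [0.0, 462.10856976839034, 241.1502055568362], [0.0, 0.0, 1.0]] [-0.11535995  0.          0.          0.          0.        ] [[-0.1494, 0.9888, -0.0018, 0.1048], [0.7148, 0.1068, -0.6912, -0.3078], [-0.6832, -0.1046, -0.7227, 1.6464], [0.0, 0.0, 0.0, 1.0]]
top [[524.8408276973073, 0.0, 321.17519803461477], [0.0, 524.8408276973073, 246.81461631043308], [0.0, 0.0, 1.0]] [-0.1063641  0.         0.         0.         0.       ] [[0.0017, -0.9997, -0.0259, 0.0057], [-0.9892, 0.0021, -0.1464, 0.5808], [0.1464, 0.0258, -0.9889, 1.2431], [0.0, 0.0, 0.0, 1.0]]
{'time_s': 0.1, 'joint_pos': array([ 1.23762678e+00,  3.53546874e-01,  1.63406871e+00,  4.88107152e-05,
        1.15519457e+00, -2.36955605e-03]), 'joint_vel': array([-1.86376864e-03, -5.25495263e-04, -2.15616946e-03, -9.52080501e-05,
        2.58017221e-03, -9.92039027e-04]), 'joint_efforts': array([ 1.13945848e-04, -6.06358480e+01, -3.42821145e+01, -6.82951031e-05,
        3.87469190e-03, -2.49322687e-05]), 'position': array([0.2028346 , 0.59073944, 0.24765291]), 'orientation': array([ 1.64656580e-01,  9.86350769e-01, -5.96476416e-04, -1.23659837e-04]), 'wrist_force': array([ 0.28888908, -0.5459293 ,  0.13657615]), 'ft_torque': array([-0.02674719, -0.04281547,  0.09098731]), 'grip_force': 0.0, 'gripper_width': 0.08566401465608886}
```

View pics/top0.png

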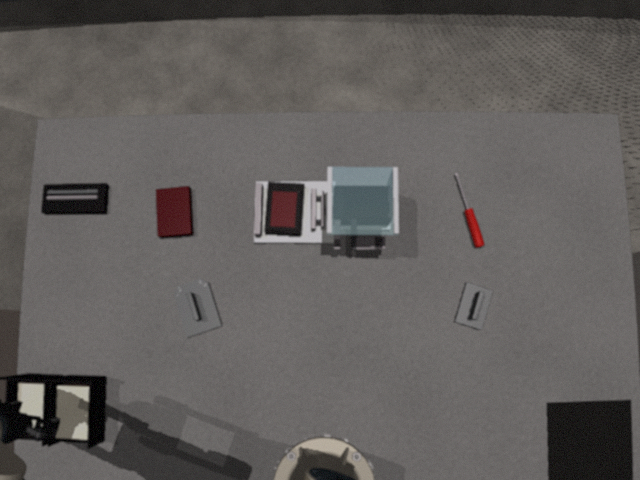

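View pics/scene0.png

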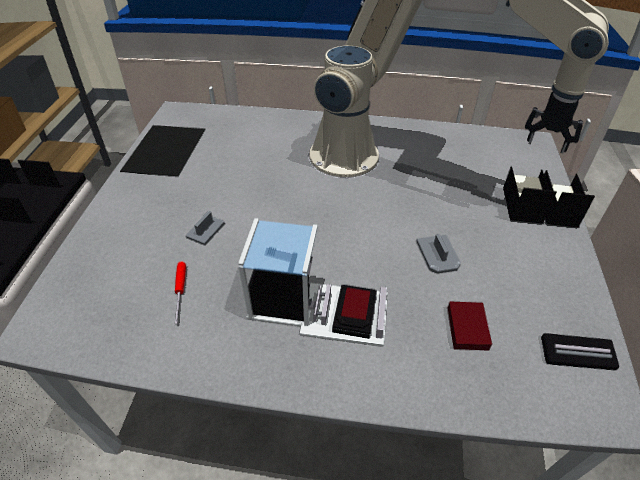

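The top view shows the fixture bed at about (290,212) with the end stop at its left (258,210), the large lid at (198,309) with cut corners away from the robot, the small lid at (473,306) and the screwdriver at (475,228). The scene view agrees. Next I compute rough positions and take wrist views over the lid and the cassette.

```bash
cat > h.py <<'E'
from workcell import bot, hand, kinematics, get_obs, vision, hand_in
import cv2, numpy as np
from scipy.spatial.transform import Rotation as R
def shot(n,name=None):
    d=vision.read_camera(n)
    if name: cv2.imwrite(f"pics/{name}.png",d["frame"][:,:,::-1]); np.save(f"pics/{name}.npy",d,allow_pickle=True)
    return d
def load(name): return np.load(f"pics/{name}.npy",allow_pickle=True).item()
def cast(d,uv,z):
    p=cv2.undistortPoints(np.float64(uv).reshape(-1,1,2),d["intrinsics"],d["dist"])[:,0]
    V=d["view"]; r=np.c_[p,np.ones(len(p))]@V[:3,:3]; c=-V[:3,:3].T@V[:3,3]
    return c+r*((z-c[2])/r[:,2])[:,None]
def proj(d,P):
    V=d["view"]; P=np.float64(P).reshape(-1,3)
    return cv2.projectPoints(P,cv2.Rodrigues(V[:3,:3])[0],V[:3,3],d["intrinsics"],d["dist"])[0][:,0]
def down(yaw): # tool z down, tool y (closing) at angle yaw+90deg: rib along yaw
    c,s=np.cos(yaw),np.sin(yaw)
    x=np.array([c,s,0]); z=np.array([0,0,-1.]); y=np.cross(z,x)
    return R.from_matrix(np.c_[x,y,z]).as_quat()
def rep():
    o=get_obs(); print("t",round(o["time_s"],2),o["position"].round(4),"F",o["wrist_force"].round(1),"w",round(o["gripper_width"],4),"gf",round(o["grip_force"],1),"q",o["joint_pos"].round(2)); return o
E
python3 - <<'E'
from h import *
d=shot("top")
print(cast(d,[(198,309)],0.012), cast(d,[(284,210)],0.05), cast(d,[(258,210)],0.05))
lid=cast(d,[(198,309)],0.012)[0]; cas=cast(d,[(284,210)],0.05)[0]
q0=get_obs()["joint_pos"]
for yaw in (0,np.pi):
    for p in (lid,cas): print(yaw,kinematics.solve_ik([p[0],p[1],.3],down(yaw)))
E
```

```text
[[0.42888675 0.3141233  0.012     ]] [[0.67183182 0.09737819 0.05      ]] [[0.67218356 0.16196335 0.05      ]]
0 [ 6.29330127e-01  1.58746424e-01  1.77290465e+00 -4.44089210e-16
  1.20994158e+00  2.20012645e+00]
0 [ 1.41732245e-01  3.97089091e-01  1.45233946e+00 -4.44089210e-16
  1.29216411e+00  1.71252857e+00]
3.141592653589793 [ 6.29330127e-01  1.58746424e-01  1.77290465e+00 -4.44089210e-16
  1.20994158e+00 -9.41466200e-01]
3.141592653589793 [ 1.41732245e-01  3.97089091e-01  1.45233946e+00 -4.44089210e-16
  1.29216411e+00 -1.42906408e+00]
```

Run:
```python
from h import *
bot.reach([.60,.06,.36],down(np.pi)); shot("wrist","wc"); rep()
bot.reach([.40,.314,.30],down(np.pi)); shot("wrist","wl"); rep()
a=load("wc")["frame"];b=load("wl")["frame"]
cv2.imwrite("pics/both.png",cv2.resize(np.vstack([a,b])[:,:,::-1],(400,600)))
print(load("wc")["view"].round(3).tolist())
```

```text
t 2.59 [0.5999 0.0608 0.3598] F [ 0.6  1.  -0.2] w 0.0856 gf 0.0 q [ 0.1   0.23  1.55  0.    1.36 -1.47]
t 3.89 [0.401  0.3136 0.3003] F [ 0.1 -0.   0.4] w 0.0855 gf 0.0 q [ 0.66  0.12  1.82 -0.    1.2  -0.91]
[[-0.002, 1.0, 0.001, -0.061], [0.965, 0.002, 0.262, -0.643], [0.262, 0.001, -0.965, 0.33], [0.0, 0.0, 0.0, 1.0]]
```

View pics/wc.png

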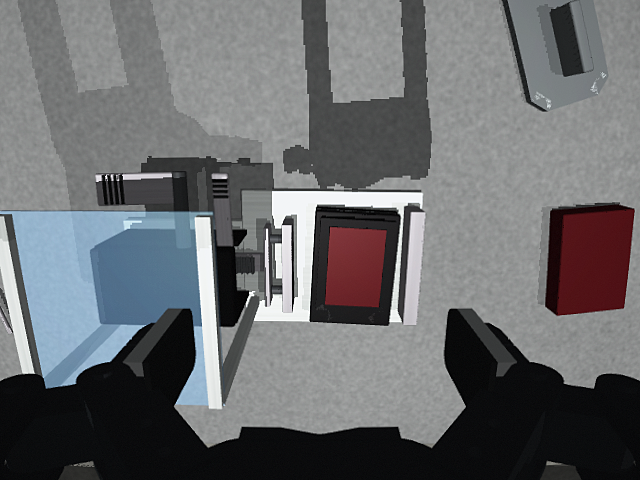

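View pics/wl.png

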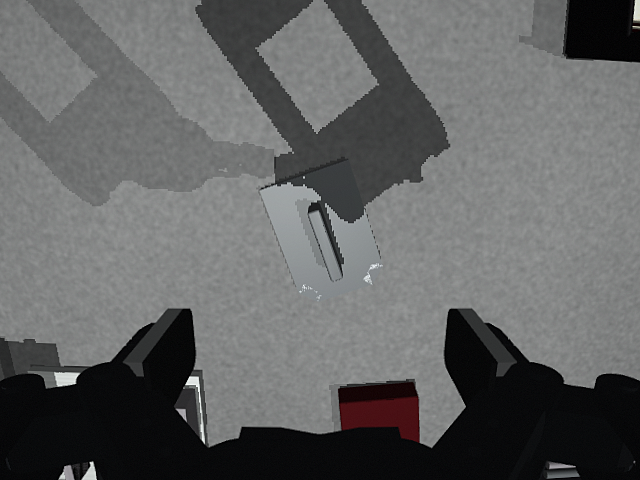

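wc shows the cassette at about (355,265) with its red booklet, the stop at (411,265), the jaw plate at (290,263), the trigger at (140,185) and the release lever at (220,185). wl shows the lid at (322,235), cut corners down at (310,290) and (372,270), rib from (314,205) to (337,280). I'll enlarge both with contrast stretched.

Run:
```python
from h import *
a=load("wc")["frame"][185:345,295:435].astype(float); b=load("wl")["frame"][150:310,250:390].astype(float)
a=255*(a/255)**.4
im=np.hstack([cv2.resize(a,None,fx=2.8,fy=3.7,interpolation=cv2.INTER_CUBIC),cv2.resize(b,None,fx=2.8,fy=3.7,interpolation=cv2.INTER_CUBIC)])
cv2.imwrite("pics/z1.png",im[:,:,::-1].clip(0,255)); print(im.shape)
d=load("wc"); f=d["frame"]; hsv=cv2.cvtColor(f,cv2.COLOR_RGB2HSV)
m=((hsv[:,:,1]>120)&(hsv[:,:,2]>50)&((hsv[:,:,0]<8)|(hsv[:,:,0]>172))).astype(np.uint8); m[:,:310]=0;m[:,400:]=0
c=max(cv2.findContours(m,0,1)[0],key=cv2.contourArea); r=cv2.minAreaRect(c); bx=cv2.boxPoints(r); P=cast(d,bx,.05); print(r,P.round(4),P.mean(0), [np.linalg.norm(P[i]-P[i-1]).round(4) for i in range(4)])
ap=cv2.approxPolyDP(c,4,True)[:,0]; print(ap.tolist(),cast(d,ap,.05).round(4).tolist())
m=(f.min(2)>215).astype(np.uint8); m[:,:235]=0
c=max(cv2.findContours(m,0,1)[0],key=cv2.contourArea); print("white",cv2.approxPolyDP(cv2.convexHull(c),4,True)[:,0].tolist())
d=load("wl"); f=d["frame"]
```

```text
(592, 784, 3)
((355.243408203125, 266.84954833984375), (56.74070739746094, 78.2928695678711), 3.814074993133545) [[0.7206 0.0678 0.05  ]
 [0.6317 0.0728 0.05  ]
 [0.6356 0.1329 0.05  ]
 [0.7252 0.1311 0.05  ]] [0.67829428 0.1011317  0.05      ] [np.float64(0.0635), np.float64(0.0891), np.float64(0.0602), np.float64(0.0896)]
[[330, 227], [325, 304], [378, 306], [386, 230]] [[0.6329, 0.0733, 0.05], [0.7206, 0.0685, 0.05], [0.723, 0.1277, 0.05], [0.636, 0.1328, 0.05]]
white [[272, 191], [422, 193], [401, 321], [254, 320]][ WARN:0@0.025] global loadsave.cpp:1063 imwrite_ Unsupported depth image for selected encoder is fallbacked to CV_8U.
```

View pics/z1.png

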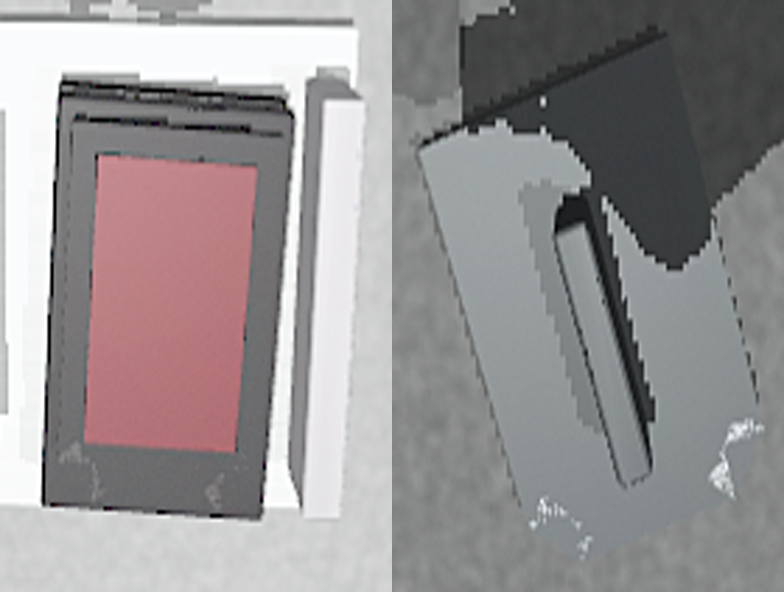

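The left panel shows the step's near edge at zoom (75,118)-(282,134) and the base far edge at (44,505)-(262,520). The right panel shows the rib top at (555,235)-(640,480) and the chamfers at the lower end. Now I cast these.

Run:
```python
from h import *
np.set_printoptions(precision=4,suppress=True)
A=lambda p:np.float64(p)/[2.8,3.7]+[295,185]-.35
B=lambda p:(np.float64(p)-[392,0])/[2.8,3.7]+[250,150]-.35
d=load("wc"); V=d["view"]; print("cam",-V[:3,:3].T@V[:3,3])
far=cast(d,A([(44,505),(262,520)]),.042); near=cast(d,A([(62,95),(292,110)]),.042); st=cast(d,A([(75,118),(282,134)]),.05)
n=lambda a,b:np.linalg.norm(a-b)
print("base",far,near,"len",n(far.mean(0),near.mean(0)),"w",n(*far),n(*near)); print("step near",st,n(*st))
bed=cast(d,[[272,191],[422,193],[401,321],[254,320]],.012); print("bed",bed)
e=load("wl"); rt=cast(e,B([(555,235),(585,222),(652,470),(627,487)]),.052); print("rib",rt,rt.mean(0),n(rt[0],rt[3]),n(rt[1],rt[2]),n(rt[0],rt[1]))
pl=cast(e,B([(420,148),(662,32),(760,400),(735,495),(583,557),(520,505)]),.012); print("plate",pl,n(pl[0],pl[1]))
m=pl[[0,1]].mean(0); print("near mid->rib",rt.mean(0)-m, n((rt.mean(0)-m)[:2],0), "yaw",np.arctan2(*(rt[[2,3]].mean(0)-rt[[0,1]].mean(0))[[1,0]]),np.arctan2(*-(pl[1]-pl[0])[[0,1]]))
```

```text
cam [0.534  0.0616 0.4865]
base [[0.7453 0.052  0.042 ]
 [0.7505 0.1417 0.042 ]] [[0.6165 0.0593 0.042 ]
 [0.6207 0.1473 0.042 ]] len 0.1294732505286406 w 0.08990227108977254 0.08804649817761309
step near [[0.6216 0.0642 0.05  ]
 [0.6261 0.1423 0.05  ]] 0.0781688749101905
bed [[ 0.6001  0.0087  0.012 ]
 [ 0.6018  0.1781  0.012 ]
 [ 0.7595  0.1626  0.012 ]
 [ 0.7583 -0.0178  0.012 ]]
rib [[0.4074 0.3046 0.052 ]
 [0.4042 0.3143 0.052 ]
 [0.4679 0.3367 0.052 ]
 [0.4725 0.3284 0.052 ]] [0.438 0.321 0.052] 0.0692695750168661 0.06754148136763147 0.010164259591254714
plate [[0.3916 0.2563 0.012 ]
 [0.3612 0.3408 0.012 ]
 [0.4616 0.3784 0.012 ]
 [0.4896 0.3702 0.012 ]
 [0.5084 0.3135 0.012 ]
 [0.4926 0.29   0.012 ]] 0.0898211830576071
near mid->rib [0.0616 0.0225 0.04  ] 0.06555600914560616 yaw 0.34473906322444736 2.796327592200686
```

Run:
```python
from h import *
y=.345+np.pi
hand.move_gripper(.05,30)
bot.reach([.4378,.3208,.10],down(y)); bot.servo_line([.4378,.3208,.036],velocity=.1)
hand.move_gripper(0.0,40); rep()
bot.servo_line([.4378,.3208,.16],velocity=.15); rep()
bot.reach([.683,.1003,.16],down(-.053+np.pi))
bot.servo_line([.683,.1003,.115],velocity=.1); bot.dwell(.2); rep(); shot("wrist","wh")
```

```text
t 6.38 [0.4382 0.3211 0.0366] F [-1.5 -0.2  5.7] w 0.0112 gf 40.1 q [ 0.63  0.52  1.95 -0.    0.67 -1.29]
t 7.35 [0.4372 0.3204 0.1592] F [-1.1 -0.3 -2.1] w 0.0114 gf 39.1 q [ 0.63  0.33  1.89  0.    0.92 -1.29]
t 9.4 [0.6835 0.1003 0.1158] F [-0.7  0.2 -1.2] w 0.0119 gf 39.0 q [ 0.14  0.59  1.58  0.    0.97 -1.37]
```

View pics/wh.png

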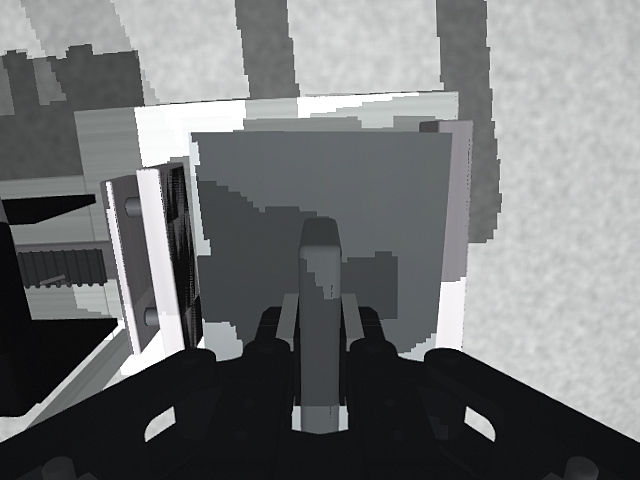

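The held lid's near edge runs (190,132)-(452,132), level and square. I'll check its position against the TCP and then lower it.

Run:
```python
from h import *
d=load("wh"); P=cast(d,[(190.5,132),(452,132)],.0912); print(P,P.mean(0),np.linalg.norm(P[0]-P[1]))
u=np.array([np.cos(-.053),np.sin(-.053),0]); print("lid centre by camera",P.mean(0)+.065*u)
```

```text
[[0.61557832 0.05991224 0.0912    ]
 [0.62030158 0.15118316 0.0912    ]] [0.61793995 0.1055477  0.0912    ] 0.09139306143416073
lid centre by camera [0.68284868 0.10210431 0.0912    ]
```

Run:
```python
from h import *
x,y=.683,.0985
for z in (.095,.088,.084,.081,.0795):
    bot.servo_line([x,y,z],velocity=.04); rep()
    if get_obs()["wrist_force"][2]>8: break
d=shot("wrist","w1")
```

```text
t 10.1 [0.683  0.0985 0.0948] F [ 0.1 -0.2 -1.7] w 0.0115 gf 39.0 q [ 0.14  0.61  1.59  0.    0.94 -1.38]
t 10.43 [0.6827 0.0985 0.0876] F [ 0.8  0.  -1. ] w 0.0114 gf 39.0 q [ 0.14  0.62  1.6   0.    0.93 -1.38]
t 10.68 [0.6828 0.0985 0.0837] F [-0.2  0.8 -0.8] w 0.0115 gf 39.0 q [ 0.14  0.62  1.6  -0.    0.92 -1.38]
t 10.93 [0.6828 0.0985 0.0807] F [-0.  -0.1 -1.8] w 0.0115 gf 39.0 q [ 0.14  0.63  1.6   0.    0.92 -1.38]
t 11.18 [0.6833 0.0985 0.0797] F [ 1.3  0.4 -0.1] w 0.0115 gf 39.2 q [ 0.14  0.63  1.6  -0.    0.91 -1.38]
```

Run:
```python
from h import *
np.set_printoptions(precision=4,suppress=True)
hand.move_gripper(.045); bot.dwell(.3); rep()
bot.servo_line([.683,.0985,.15],velocity=.2)
bot.reach([.60,-.02,.36],down(np.pi)); bot.dwell(.2); rep(); shot("wrist","w2")
A=lambda p:np.float64(p)/[2.8,3.7]+[295,185]-.35
d=load("wc"); print("stop top edge",cast(d,A([(325,98),(303,517)]),.05)); print("bottom",cast(d,A([(305,80),(290,490)]),.012))
```

```text
t 11.94 [0.683  0.0985 0.0795] F [ 0.1  0.  -0.3] w 0.0452 gf 0.0 q [ 0.14  0.63  1.6  -0.    0.91 -1.38]
t 13.64 [ 0.6    -0.0193  0.3582] F [-0.3  0.3 -0.3] w 0.045 gf 0.0 q [-0.03  0.23  1.55  0.    1.36 -1.61]
stop top edge [[0.6156 0.158  0.05  ]
 [0.7457 0.1569 0.05  ]]
bottom [[0.6171 0.1579 0.012 ]
 [0.7542 0.1589 0.012 ]]
```

View pics/w2.png

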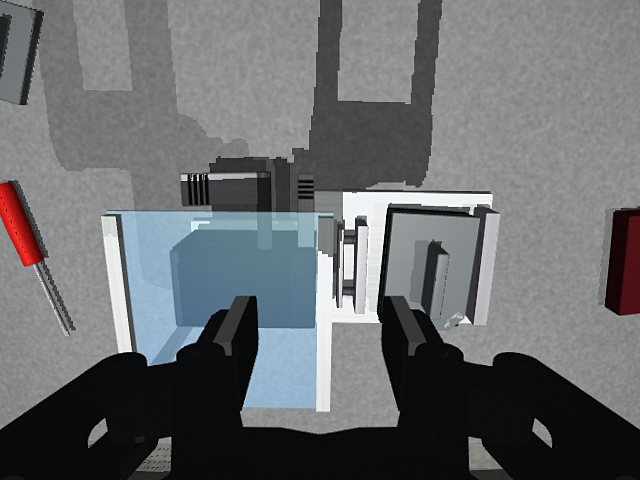

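The lid sits on the cassette at (430,265), square to it. The trigger's striped pad is at (196,188) and the release lever's at (305,186). I'll check the lever positions and the IK for the tilted tool.

```bash
cat >> h.py <<'E'
def tilt(t,yaw=np.pi): return (R.from_rotvec([0,-t,0])*R.from_quat(down(yaw))).as_quat()
def tcp(tip,t,back=0,yaw=np.pi): return np.array(tip)-R.from_quat(tilt(t,yaw)).apply([0,0,1])*(bot.tcp_to_tips+back)
O=np.array([.680,.0735,0]); T=np.radians(42)
E
python3 - <<'E'
from h import *
np.set_printoptions(precision=4,suppress=True)
d=load("w2"); print(bot.tcp_to_tips,R.from_quat(tilt(T)).as_matrix())
print("stripes trig",cast(d,[(196,189)],.104),"rel",cast(d,[(306,186)],.092),"guard edge L/R",cast(d,[(105,213),(333,213)],.206))
print("stop",cast(d,[(480,210),(472,325)],.05))
for p in ([-.093,-.202,.104],[-.093,-.105,.092],[-.093,-.202,.07]):
  for b in (0,.12):
    for yaw in (0,np.pi): 
        q=kinematics.solve_ik(tcp(O+p,T,b,yaw),tilt(T,yaw)); print(p,b,yaw,q)
E
```

```text
0.017 [[-0.7431  0.      0.6691]
 [ 0.      1.     -0.    ]
 [-0.6691  0.     -0.7431]]
stripes trig [[ 0.5845 -0.1301  0.104 ]] rel [[ 0.5835 -0.0306  0.092 ]] guard edge L/R [[ 0.5871 -0.1647  0.206 ]
 [ 0.5873 -0.0091  0.206 ]]
stop [[0.613  0.1512 0.05  ]
 [0.7455 0.1558 0.05  ]]
[-0.093, -0.202, 0.104] 0 0 [-0.3488  0.3672  2.2949  2.3256  0.3194 -1.0447]
[-0.093, -0.202, 0.104] 0 3.141592653589793 [-0.3488  0.3672  2.2949  2.3256  0.3194  2.0969]
[-0.093, -0.202, 0.104] 0.12 0 [-0.4387  0.0505  2.383   1.4894  0.2892 -0.2506]
[-0.093, -0.202, 0.104] 0.12 3.141592653589793 [-0.4387  0.0505  2.383   1.4894  0.2892  2.891 ]
[-0.093, -0.105, 0.092] 0 0 [-0.092   0.3794  2.3411  2.9422  0.3157 -1.4495]
[-0.093, -0.105, 0.092] 0 3.141592653589793 [-0.092   0.3794  2.3411  2.9422  0.3157  1.6921]
[-0.093, -0.105, 0.092] 0.12 0 [-0.1184  0.0378  2.4418  2.2757  0.104  -0.7958]
[-0.093, -0.105, 0.092] 0.12 3.141592653589793 [-0.1184  0.0378  2.4418  2.2757  0.104   2.3458]
[-0.093, -0.202, 0.07] 0 0 [-0.3488  0.4531  2.3036  2.4963  0.3901 -1.2265]
[-0.093, -0.202, 0.07] 0 3.141592653589793 [-0.3488  0.4531  2.3036  2.4963  0.3901  1.9151]
[-0.093, -0.202, 0.07] 0.12 0 [-0.4387  0.1384  2.4111  1.8708  0.3021 -0.6488]
[-0.093, -0.202, 0.07] 0.12 3.141592653589793 [-0.4387  0.1384  2.4111  1.8708  0.3021  2.4927]
```

Run:
```python
from h import *
np.set_printoptions(precision=2,suppress=True)
for Td in (38,45):
  for az in (0,.35,-.35):
    t=np.radians(Td); Q=R.from_rotvec([0,0,az])*R.from_quat(tilt(t,0)); 
    for p in ([-.09,-.202,.104],[-.09,-.105,.092]):
      print(Td,az,p[1],end=" ")
      for off in ([-.1,0,.06],[-.05,0,.02],[0,0,.02],[0,0,-.035]):
        q=kinematics.solve_ik(O+p+off-Q.apply([0,0,.017]),Q.as_quat()); print(q,end=" ")
      print()
```

```text
38 0 -0.202 [-0.44  0.09  2.39  1.4   0.27 -0.18] [-0.38  0.25  2.33  1.86  0.24 -0.6 ] [-0.33  0.31  2.24  1.76  0.21 -0.46] [-0.33  0.43  2.26  2.31  0.27 -1.02] 
38 0 -0.105 [-0.12  0.08  2.45  2.16  0.09 -0.68] [-0.1   0.26  2.38  2.77  0.17 -1.28] [-0.09  0.31  2.29  2.71  0.13 -1.21] [-0.09  0.45  2.3   2.94  0.27 -1.45] 
38 0.35 -0.202 [-0.61  0.16  2.3   1.16  0.58 -0.36] [-0.54  0.3   2.25  1.33  0.51 -0.49] [-0.48  0.35  2.16  1.29  0.49 -0.4 ] [-0.48  0.47  2.18  1.55  0.47 -0.68] 
38 0.35 -0.105 [-0.35  0.12  2.4   1.38  0.41 -0.38] [-0.3   0.29  2.33  1.65  0.38 -0.62] [-0.26  0.34  2.23  1.57  0.36 -0.51] [-0.26  0.47  2.25  1.93  0.39 -0.9 ] 
38 -0.35 -0.202 None [-0.17  0.24  2.35  3.98  0.15 -2.26] [-0.15  0.3   2.25  4.27  0.14 -2.53] [-0.15  0.43  2.27  3.69  0.24 -1.94] 
38 -0.35 -0.105 None [ 0.11  0.27  2.36  4.39  0.3  -2.43] None [ 0.1   0.46  2.27  4.08  0.34 -2.12] 
45 0 -0.202 [-0.48  0.12  2.47  2.03  0.38 -0.84] [-0.41  0.29  2.4   2.35  0.41 -1.12] [-0.36  0.34  2.31  2.36  0.36 -1.08] [-0.36  0.48  2.32  2.58  0.48 -1.32] 
45 0 -0.105 [-0.13  0.12  2.53  2.83  0.31 -1.36] [-0.11  0.31  2.46  2.95  0.41 -1.47] [-0.09  0.35  2.36  2.95  0.36 -1.46] [-0.09  0.5   2.37  3.01  0.52 -1.52] 
45 0.35 -0.202 [-0.68  0.2   2.36  1.43  0.66 -0.69] [-0.6   0.35  2.3   1.61  0.61 -0.83] [-0.53  0.39  2.21  1.61  0.58 -0.75] [-0.53  0.51  2.22  1.81  0.6  -1.  ] 
45 0.35 -0.105 [-0.42  0.17  2.46  1.77  0.52 -0.82] [-0.36  0.34  2.39  2.    0.53 -1.03] [-0.31  0.38  2.3   1.96  0.49 -0.94] [-0.31  0.52  2.31  2.19  0.56 -1.2 ] 
45 -0.35 -0.202 [-0.18  0.1   2.49  3.63  0.26 -1.93] [-0.15  0.29  2.42  3.55  0.37 -1.81] [-0.13  0.33  2.32  3.65  0.33 -1.9 ] [-0.13  0.48  2.34  3.49  0.47 -1.73] 
45 -0.35 -0.105 [ 0.19  0.14  2.5   4.22  0.42 -2.21] [ 0.16  0.32  2.42  4.    0.47 -2.  ] [ 0.14  0.37  2.32  4.06  0.43 -2.08] [ 0.14  0.51  2.33  3.84  0.54 -1.84]
```

```bash
cat >> h.py <<'E'
T=np.radians(45); QT=tilt(T,0)
def P(x,y,z): return tcp(O+[x,y,z],T,0,0)
E
python3 - <<'E'
from h import *
hand.move_gripper(0.0,30)
bot.servo_line([.46,-.06,.36],velocity=.25)
bot.reach(P(-.19,-.202,.164),QT); rep()
bot.servo_line(P(-.088,-.202,.130),velocity=.12); rep()
z=.130
while z>.065:
    z-=.005; bot.servo_line(P(-.088,-.202,z),velocity=.05); o=get_obs(); print(round(z,3),o["wrist_force"].round(1),o["position"].round(4)-P(-.088,-.202,z).round(4))
    if o["wrist_force"][2]>14: break
shot("wrist","wt"); shot("top","tt"); print(get_obs()["time_s"])
E
```

```text
t 16.69 [ 0.479  -0.1285  0.1764] F [ 0.1 -0.6  0.5] w 0.0003 gf 0.0 q [-0.48  0.12  2.47  2.03  0.38 -0.84]
t 17.74 [ 0.5793 -0.1284  0.142 ] F [-0.7  0.4 -0.1] w 0.0001 gf 0.0 q [-0.36  0.33  2.31  2.33  0.35 -1.04]
0.125 [0.3 0.1 0.9] [-6.e-04 -1.e-04  0.e+00]
0.12 [-0.8  1.  -0.4] [-0.0003  0.     -0.0001]
0.115 [ 0.9 -0.  -0.1] [-1.e-04  0.e+00  0.e+00]
0.11 [-0.  -0.4  1.2] [0.0003 0.     0.0004]
0.105 [ 0.4 -0.6  2.9] [ 4.e-04 -1.e-04  5.e-04]
0.1 [ 1.2 -1.   2.6] [0.0002 0.     0.0002]
0.095 [-1.5 -1.7  8.6] [ 0.0004 -0.0002  0.0006]
0.09 [-0.7 -2.3  6.6] [ 0.0005 -0.0002  0.0007]
0.085 [-2.  -0.7  9.6] [0.0005 0.0001 0.0008]
0.08 [-3.2  1.9 13.7] [0.001  0.0003 0.0015]
0.075 [-12.5  -0.9  37.2] [ 0.003  -0.0002  0.0054]
20.5917
```

Run:
```python
from h import *
for i in range(7):
    bot.servo_line(P(-.088,-.202,.114),velocity=.1); bot.dwell(.3)
    bot.servo_line(P(-.088,-.202,.088),velocity=.055); m=get_obs()["wrist_force"][2]
    bot.servo_line(P(-.088,-.202,.0785),velocity=.05); o=get_obs(); print(i,m.round(1),o["wrist_force"].round(1),round(o["time_s"],1))
bot.servo_line(P(-.088,-.202,.114),velocity=.1); bot.dwell(.3); rep()
d=shot("top","t2")
a=cv2.resize(d["frame"][160:260,240:410],None,fx=4,fy=4,interpolation=cv2.INTER_CUBIC)
cv2.imwrite("pics/t2z.png",a[:,:,::-1])
```

```text
0 8.7 [-9.3  2.2 23.8] 22.4
1 10.0 [-11.7   1.   23.8] 24.2
2 8.8 [-10.4   2.3  23.9] 25.9
3 11.6 [-8.1  1.2 21.1] 27.7
4 11.6 [-8.8  1.8 23.7] 29.5
5 13.2 [-8.7  2.2 21.8] 31.3
6 11.3 [-9.4  1.8 22.3] 33.0
t 33.86 [ 0.5797 -0.1284  0.1253] F [-0.7 -0.4 -0.5] w 0.0003 gf 0.0 q [-0.36  0.37  2.31  2.41  0.38 -1.14]
```

View pics/t2z.png

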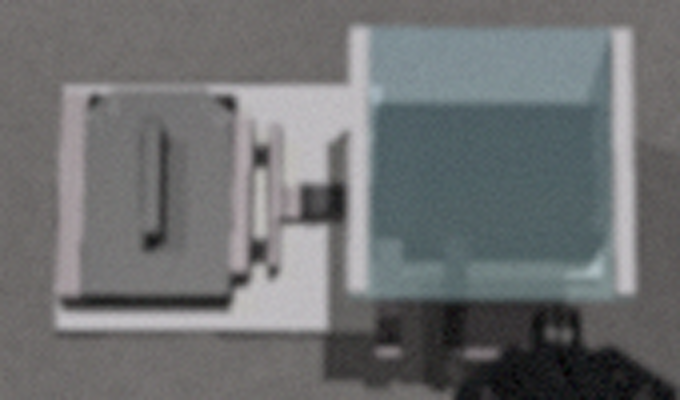

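The lid is squared on the cassette, which sits flush at the stop (left, x≈83), and the jaw pad at x≈242 is in contact. I'll give two more strokes to be sure, then the release.

Run:
```python
from h import *
for i in range(2):
    bot.servo_line(P(-.088,-.202,.088),velocity=.055); m=get_obs()["wrist_force"][2]
    bot.servo_line(P(-.088,-.202,.0785),velocity=.05); o=get_obs(); print(i,m.round(1),o["wrist_force"].round(1))
    bot.servo_line(P(-.088,-.202,.114),velocity=.1); bot.dwell(.3)
bot.servo_line(P(-.17,-.202,.135),velocity=.15); bot.dwell(.5); rep()
bot.servo_line(P(-.17,-.105,.135),velocity=.15)
bot.servo_line(P(-.088,-.105,.112),velocity=.12); rep()
z=.112
while z>.072:
    z-=.003; bot.servo_line(P(-.088,-.105,z),velocity=.05); o=get_obs(); print(round(z,3),o["wrist_force"].round(1))
    if o["wrist_force"][2]>13: break
bot.dwell(1.8); rep(); shot("top","t3")
```

```text
0 11.9 [-8.7  3.  21.7]
1 10.7 [-9.1  2.3 22.3]
t 38.67 [ 0.4981 -0.1284  0.1469] F [ 0.7 -0.1 -0.6] w 0.0001 gf 0.0 q [-0.45  0.23  2.45  2.27  0.41 -1.07]
t 40.33 [ 0.5791 -0.0316  0.1237] F [-0.1  0.5  0.4] w 0.0 gf 0.0 q [-0.09  0.35  2.36  2.95  0.35 -1.46]
0.109 [ 0.2 -0.4 -0.4]
0.106 [ 0.5 -0.3  0.2]
0.103 [-0.1 -0.6 -0.7]
0.1 [0.6 0.4 0.3]
0.097 [-1.  -0.6  3.3]
0.094 [ 0.9 -1.1  4. ]
0.091 [-0.1  0.5  3.7]
0.088 [ 1.  -0.2  2.7]
0.085 [1.  1.  4.9]
0.082 [ 0.8 -0.6  4.9]
0.079 [-10.9  -0.6  24.4]
t 44.88 [ 0.5805 -0.0315  0.0928] F [-10.6  -0.   24. ] w 0.0001 gf 12.4 q [-0.09  0.44  2.36  2.99  0.45 -1.5 ]
```

Run:
```python
from h import *
bot.servo_line(P(-.088,-.105,.112),velocity=.08); bot.servo_line(P(-.18,-.105,.14),velocity=.15); rep()
bot.reach([.45,.05,.40],down(np.pi)); bot.reach([.60,.06,.36],down(np.pi)); bot.dwell(.2); d=shot("wrist","w3"); rep()
cv2.imwrite("pics/w3.png",d["frame"][:,:,::-1])
```

```text
t 46.29 [ 0.4889 -0.0316  0.1523] F [-0.  -0.3  0.4] w -0.0002 gf 0.0 q [-0.13  0.18  2.52  2.87  0.35 -1.41]
t 49.64 [0.5994 0.06   0.3611] F [-0.5 -0.3 -0.1] w 0.0001 gf 0.0 q [ 0.1   0.23  1.55  0.    1.36 -1.47]
```

View pics/w3.png

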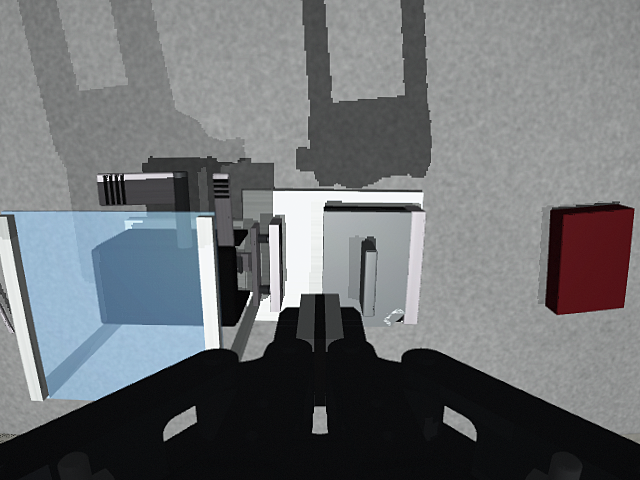

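The jaw plate is at column 270-285, further back than at the start (282-297). The lidded cassette is flush at the stop (column 410) and both levers are up. I'll check the jaw's home position in numbers.

Run:
```python
from h import *
np.set_printoptions(precision=4,suppress=True)
for n in ("wc","w3"):
    d=load(n); g=d["frame"].astype(int)
    print(n,g[260,255:312].sum(1).tolist())
d=load("w3"); print(cast(d,[(270,260),(284,260)],.053), "expected pad face home y",O[1]-.055,"proj",proj(d,[.68,O[1]-.055,.053]),proj(d,[.68,O[1]-.055-.011,.053]))
```

```text
wc [283, 278, 279, 278, 289, 184, 187, 188, 164, 229, 707, 681, 709, 685, 141, 156, 143, 389, 280, 244, 527, 762, 727, 718, 721, 735, 576, 658, 691, 686, 683, 679, 676, 681, 690, 711, 525, 0, 65, 468, 412, 375, 765, 745, 735, 735, 735, 735, 736, 739, 701, 704, 704, 704, 702, 710, 739]
w3 [304, 291, 184, 180, 167, 213, 463, 292, 288, 298, 291, 293, 296, 279, 245, 764, 707, 693, 688, 687, 687, 694, 701, 762, 253, 161, 40, 269, 457, 421, 375, 765, 753, 743, 741, 741, 741, 741, 741, 742, 741, 741, 741, 741, 743, 741, 741, 741, 741, 742, 741, 741, 741, 741, 744, 747, 706]
[[0.6689 0.0082 0.053 ]
 [0.6688 0.0233 0.053 ]] expected pad face home y 0.018499999999999996 proj [[279.8039 269.8325]] [[269.6639 269.8141]]
```

```bash
python3 -c "
from workcell import hand_in
print(hand_in())"
```

```text
the job is handed in; nothing more can be done
None
```

I put the large lid on the cassette, clamped it flush against the stop, then released the jaw to home and handed the job in at about 50 s. The last wrist picture showed the lidded cassette flush and the jaw home to within about 1 mm, but no verdict was returned.

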